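Stand the fallen vase behind the guard

ROBOT

A 6-joint arm with a two-finger parallel gripper is mounted at the origin on the work surface. World frame = base frame: x ahead of the robot, y to its left, z up, the work surface at z = 0. Lengths are in m, angles in rad, forces in N, time in s.
With the tool pointing down it reaches from about 0.4 to 0.825 m from the base axis. Payload 7 kg.
Tool frame: the origin (TCP) lies at the very end of the fingers, on their centre line; the grasp point (between the pads) lies 19 mm behind it (arm.grasp_offset is the distance from the TCP to the grasp point, in m); z points along the fingers, y is the line along which they close (so a half turn about z gives the same grasp; the last joint's range is limited). The gripper opens to 88 mm and grips with 3 to 60 N. Pads are 19 mm wide; open, the fingers measure 130 mm over their backs; the gripper's body (78 mm by 193 mm) begins 47 mm behind the grasp point.
Start: joints at [-0.857, 0.359, 0.012, 0, -1.224, -0.288], TCP at [0.279, -0.615, 0.227] pointing down, gripper open.
Joint ranges: [-3.07, 3.07], [-1.43, 2.12], [-1.02, 1.25], [-3.03, 1.67], [-3.05, -0], [-3.03, 3.03]. Speed limits (rad/s): [2.39, 2.39, 3.01, 3.14, 3.14, 3.14].

INTERFACE

Orientations are given as [roll, pitch, yaw] about the fixed x, y, z axes, in that order (R = Rz(yaw) Ry(pitch) Rx(roll)).
In Python, from station import get_state, cams, arm, nets gives the robot as it stands.
- The arm moves only by the shell command python3 -m creep 'ROWS' [FORCE]. ROWS is a JSON object of lists of equal length, an entry for each row: "translation": the shift along the world's x, y, z in mm, a list of three; "spin": the turn about the world's z in rad; "gripper": the opening, from 0 (shut) to 1 (fully open). In form: {"translation": [[dx, dy, dz], ...], "spin": [spin, ...], "gripper": [gripper, ...]}. A call has 1 to 8 rows; each row shifts and turns the commanded pose from where the row before left it; what a row does not reach is not made up. A row lasts 1/10 s, in which the tool goes at most 50 mm and 8.59 degrees, less where a joint would pass 70% of its speed; a pose out of reach is approached as far as the arm can. A call is refused whole if a number of a shift passes 50 or a number of a turn 0.15, either way. A call with a gripper value outside its range is refused whole. The fingers move at their own pace and stop on an object; FORCE is the grip in N (left out, the last holds). Time passes only in rows, so rows that do not move let the fingers close. It gives the time, the measured TCP pose, the force, the opening and the grip force at its end, in the units of the state.
- get_state(): the state, without advancing time (a new reading comes with each control period).
- cams.grab_frame(name): name is "side" or "top"; returns a dict with "img" (400x640x3 uint8, red, green, blue), "mtx" (3x3 intrinsics, pixels), "D" ([k1, k2, p1, p2, k3] as OpenCV has them; the pictures are not rectified), "R" (3x3) and "t" (3): a world point X has camera coordinates R X + t. Camera axes: x right, y down, z forward; pixel columns grow to the right and rows downward; lengths in m; the calibration is good to about 2 mm. A picture is of the moment at which its call begins. There is no depth.
- arm.job_done(): hands the job in; it is judged then, once.
Trained networks look in the newest picture that a camera, given by its name, has taken for a name from the list of things; names that differ only in an ending like _2 or _b are one class to them, and where a whole thing is asked for, a point or a joint stands for the part that bears it (a point fixed in the world has none). Each returns a list of dicts, best first, with "confidence" (0 to 1); they miss things now and then, are a little off and sometimes report something else, mostly with a low value. They report only what shows in the picture. A call takes as long as a camera call.
- nets.search_frame(camera, label): "centre" ([x, y, z] in m, in world coordinates, good to about 4 mm: the middle of the surface that is visible of it).
- nets.pinpoint(camera, label): "centre" ([x, y, z] in m, in world coordinates, good to about 4 mm: a listed point, or the origin of a listed thing).
The state is a dict: "t": time; "q": joint angles; "qd": joint speeds; "joint_efforts": joint torques, N m; "eef_pos": TCP position; "ee_rot": TCP orientation; "force": force on the tool from outside, world axes, zero at the start; "moment": the same for the moment, N m; "width": finger opening in m; "gripper_force": force on a finger pad.
Only numpy, scipy, OpenCV 4.12 (cv2) and the standard library are available. Lean on these libraries where they do the work, as an engineer would, in place of code of your own. Each camera call takes 0.05 s, during which the arm holds its last target. There are 200 camera calls.

TASK

The polished steel vase has fallen over on the engraver's bench. Slide the clear guard screen of the wooden stand fully open, stand the vase upright with its whole foot on the round cork pad, setting it down gently (no dropping or banging), let go of it, and then slide the guard fully shut in front of it. Leave the beaker, the sharpening stone and the oil jar where they are.

Things in the scene. Friction and masses are not known exactly. Their poses are not given: they have to be found in the camera images.
- vase: Square-bodied solid steel vase with a round narrow neck, 120 mm tall, 0.3 to 0.55 kg. Origin: centre of its flat foot; +z from foot to mouth. Body 50 x 50 mm (local x, y) for z = 0 to 66 mm, round shoulder narrowing to a 22 mm neck at z = 92 to 110, lip 30 mm; centre of mass near z = 41. Starts lying on a flat side on the bench, axis level at 25 mm height, mouth towards the robot or its right.
- vase_top (a point): Centre of the vase's mouth, 120 mm from its foot along its axis.
- stand: Fixed low wooden stand, slab 180 (x) by 420 (y) by 12 mm, origin at the centre of its underside on the bench; its -x long side faces the robot. A lip 10 mm thick along its far (+x) edge tops out 32 mm above the bench; a front track of two strips 20 mm above the bench at x = -76 and -54 mm.
- pad (a point): Centre of the top face of the round cork pad, 120 mm across, 4 mm thick, fixed on the stand at its local x = 20, y = -100 mm; pad top 16 mm above the bench. Axes as the stand's.
- guard (a joint): Slide of the guard screen along the stand's +y, m: 0 = fully shut (screen centred in front of the pad), 0.200 = fully open (screen beside the pad). Starts nearly shut. It needs about 2 N to slide and stays where left.
- tab (a point): Centre of the dark wooden tab on the middle of the screen's top edge: 14 mm thick (stand's x), 40 long (y), 36 high, centre 138.5 mm above the bench; it moves with the screen. The screen is a clear panel in an aluminium frame, 150 mm wide, at most 10 thick, top edge 120 mm above the bench, its plane 85 mm in front (-x) of the pad's centre. Axes as the stand's.
- beaker: White ceramic beaker, 60 mm diameter, 62 mm tall, standing on the stand's other half (+y), behind the opened screen. Origin: centre of its underside. To be left alone.
- stone: Grey sharpening stone lying on the bench, 50 x 150 x 25 mm (local x, y, z), left of the middle, nearer the robot than the stand. Origin: centre of its underside. To be left alone.
- oil: Amber oil jar with black cap, 52 mm diameter, 100 mm tall, standing on the bench at the far right. Origin: centre of its underside. To be left alone.

How it is judged:
On the way, in this order (a step that is already met when the one before it is completed fails the run):
1. the guard screen is slid open (at least 185 mm of its 200 mm) (value of joint guard above 0.185 m), for 0.1 s.
2. the vase stands upright on the cork pad, released, while the guard is still open (angle between vase's own z axis and vertical below 0.08 rad and horizontal distance between vase and pad below 0.024 m and z of vase in the frame of pad between -0.004 and 0.004 m and contact force between the fingers and vase below 0.1 N and value of joint guard above 0.15 m), for 0.2 s.
3. the guard is slid shut (within 10 mm) (value of joint guard below 0.01 m), for 0.2 s.
At the end, for the whole second after the job is handed in: The vase stands upright (within 0.08 rad) and at rest on the cork pad, its axis within 24 mm of the pad's centre and its foot within 4 mm of the pad's top, not held; the guard is within 10 mm of fully shut; beaker, stone and oil jar are within 30 mm of where they were (angle between vase's own z axis and vertical below 0.08 rad and horizontal distance between vase and pad below 0.024 m and z of vase in the frame of pad between -0.004 and 0.004 m and contact force between the fingers and vase below 0.1 N and linear speed of vase below 0.02 m/s and angular speed of vase below 0.2 rad/s and value of joint guard below 0.01 m and distance of each of beaker, stone, oil from where it was at the start of the episode below 0.03 m); the robot touches nothing.
It fails at once if the vase is dropped or banged on the stand (contact force over 40 N) (contact force between vase and stand above 40 N).
It fails at once if the beaker is shifted by more than 30 mm or tipped (distance of beaker from where it was at the start of the episode above 0.03 m or angle between beaker's own z axis and vertical above 0.35 rad).
It fails at once if the sharpening stone is shifted by more than 30 mm or tipped (distance of stone from where it was at the start of the episode above 0.03 m or angle between stone's own z axis and vertical above 0.35 rad).
It fails at once if the oil jar is shifted by more than 30 mm or tipped (distance of oil from where it was at the start of the episode above 0.03 m or angle between oil's own z axis and vertical above 0.35 rad).
It also fails if it takes over 67 s, if anything falls off the work surface, if the arm or the gripper's body presses on something with over 40 N, if the wrist force passes 120 N, or if a joint passes its speed limit or range.

## Working session

There is one attempt and no reset: what is moved stays moved. The work goes in short steps, Python scripts to look and compute and a shell command to move; the robot and the scene stay as the last step left them, time stands still between calls to the robot, and variables do not carry over. Pictures are saved under pics/ and viewed, at most 10 in all, crops included, and the job is handed in when it is done.

```bash
ls; mkdir -p pics
python3 - <<'E'
from station import get_state,cams,arm,nets
import cv2
s=get_state(); print(s['t'],s['eef_pos'],s['ee_rot'],s['width'])
for c in ("top","side"):
    f=cams.grab_frame(c); cv2.imwrite(f"pics/{c}0.png",f["img"][:,:,::-1])
    for l in ("vase","vase_top","stand","pad","tab","beaker","stone","oil"):
        r=nets.pinpoint(c,l); print(c,l,[( [round(v,3) for v in a["centre"]],round(a["confidence"],2)) for a in r[:2]])
E
```

```text
pics
0.0 [ 0.27858298 -0.61428976  0.22562519] [ 3.13992738e+00 -1.50725510e-04 -2.71590922e+00] 0.0878978596940404
top vase [([0.547, -0.289, 0.024], 0.94), ([0.609, 0.253, 0.014], 0.75)]
top vase_top [([0.425, -0.256, 0.026], 0.75)]
top stand [([0.61, 0.142, 0.002], 0.88)]
top pad [([0.635, 0.053, 0.013], 0.97)]
top tab [([0.543, 0.074, 0.136], 0.65)]
top beaker [([0.612, 0.25, 0.013], 0.64)]
top stone [([0.387, 0.251, 0.005], 0.95), ([0.736, -0.237, -0.003], 0.5)]
top oil [([0.736, -0.233, -0.002], 0.96), ([0.636, 0.052, 0.016], 0.63)]
side vase [([0.543, -0.288, 0.024], 0.92)]
side vase_top [([0.428, -0.264, 0.025], 0.85)]
side stand [([0.607, 0.147, 0.0], 0.63)]
side pad [([0.635, 0.053, 0.019], 0.95)]
side tab [([0.546, 0.074, 0.14], 0.84)]
side beaker [([0.612, 0.253, 0.014], 0.77)]
side stone [([0.391, 0.248, -0.004], 0.91), ([0.546, 0.072, 0.137], 0.39)]
side oil [([0.736, -0.233, -0.001], 0.83)]
```

View pics/top0.png

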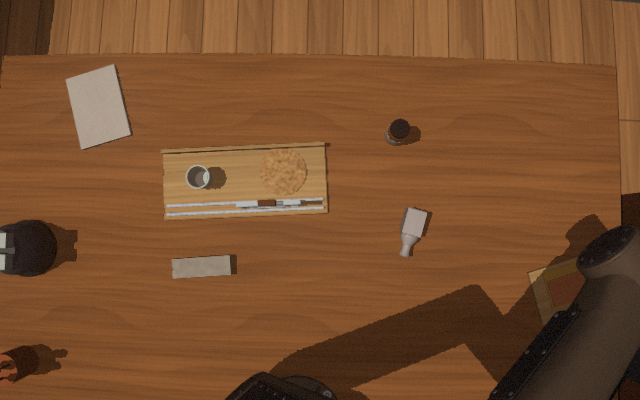

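View pics/side0.png

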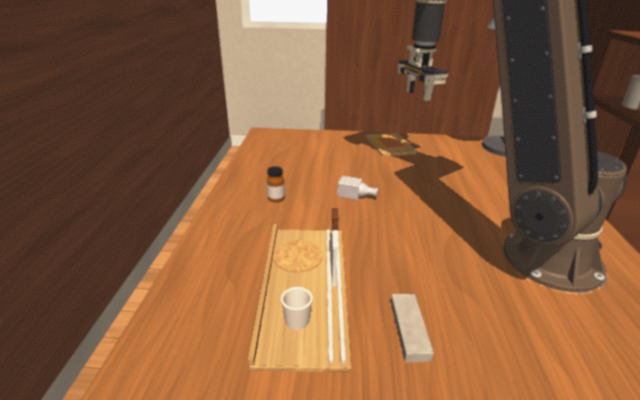

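The pictures agree with the networks. In the top view the vase lies at (413,232) with its mouth at (405,253), facing the robot. The pad is at (284,172) and the tab at (267,203). The stand is turned by about 0.04 rad.

Plan:
1. Push the tab open with closed fingers.
2. Grip the vase by its lip and swing it up about its foot edge.
3. Place it on the pad and push the guard shut.

```bash
python3 -m creep '{"translation":[[15,45,5],[20,45,0],[20,45,0],[20,45,0],[20,45,0],[20,45,0],[20,45,0],[20,45,0]],"spin":[-0.05,-0.05,-0.05,-0.05,-0.05,-0.05,-0.05,-0.03],"gripper":[0,0,0,0,0,0,0,0]}' 20
python3 -m creep '{"translation":[[20,45,0],[20,45,0],[20,45,0],[20,45,0],[20,45,0],[11,25,0],[0,0,0],[0,0,0]],"spin":[0,0,0,0,0,0,0,0],"gripper":[0,0,0,0,0,0,0,0]}'
```

```text
t: 1.7
eef_pos: [0.4343, -0.2529, 0.232]
ee_rot: [-3.141, 0.001, -3.098]
force: [1.3, 0.6, -0.9]
width: 0.0294
gripper_force: 0.0
t: 2.5
eef_pos: [0.5448, -0.0041, 0.2314]
ee_rot: [-3.141, -0.0, -3.094]
force: [0.3, 0.0, 0.3]
width: 0.0004
gripper_force: 0.0
```

```bash
python3 -m creep '{"translation":[[0,0,-40],[0,0,-40],[0,0,-20],[0,0,0],[0,15,0],[0,15,0],[0,15,0],[0,0,0]],"spin":[0,0,0,0,0,0,0,0],"gripper":[0,0,0,0,0,0,0,0]}'
python3 -m creep '{"translation":[[-1,20,0],[-1,20,0],[-1,20,0],[-1,20,0],[-1,20,0],[-1,20,0],[-1,20,0],[0,0,0]],"spin":[0,0,0,0,0,0,0,0],"gripper":[0,0,0,0,0,0,0,0]}'
```

```text
t: 3.3
eef_pos: [0.5455, 0.0425, 0.1327]
ee_rot: [3.141, 0.002, -3.094]
force: [-0.1, 0.8, 0.3]
width: 0.0005
gripper_force: 0.0
t: 4.1
eef_pos: [0.5378, 0.1825, 0.1321]
ee_rot: [3.141, 0.001, -3.093]
force: [0.5, 0.1, -0.1]
width: 0.0006
gripper_force: 0.0
```

Run:
```python
from station import *
for c in ("top","side"):
    cams.grab_frame(c)
    for l in ("tab","pad","vase","vase_top"):
        r=nets.pinpoint(c,l); print(c,l,[( [round(v,4) for v in a["centre"]],round(a["confidence"],2)) for a in r[:1]])
```

```text
top tab []
top pad [([0.6371, 0.0522, 0.0154], 0.88)]
top vase [([0.5452, -0.289, 0.0253], 0.7)]
top vase_top [([0.43, -0.2595, 0.0248], 0.78)]
side tab [([0.538, 0.2232, 0.14], 0.7)]
side pad [([0.6354, 0.0533, 0.0171], 0.8)]
side vase []
side vase_top [([0.4269, -0.2617, 0.0217], 0.47)]
```

```bash
python3 -m creep '{"translation":[[-1,10,0],[0,8,0],[0,3,0],[0,2,0],[0,2,0],[0,0,0]],"spin":[0,0,0,0,0,0],"gripper":[0,0,0,0,0,0]}'
python3 -m creep '{"translation":[[0,1,0],[0,1,0],[0,0,0]],"spin":[0,0,0],"gripper":[0,0,0]}'
```

```text
t: 5.2
eef_pos: [0.5368, 0.2056, 0.1315]
ee_rot: [3.141, 0.0, -3.096]
force: [-0.2, 0.7, 0.1]
width: 0.0006
gripper_force: 0.2
t: 5.5
eef_pos: [0.5368, 0.2073, 0.1315]
ee_rot: [3.142, -0.0, -3.096]
force: [-0.3, -1.0, -0.4]
width: 0.0004
gripper_force: 0.5
```

```bash
python3 -m creep '{"translation":[[0,2,0],[0,1,0],[0,0,0]],"spin":[0,0,0],"gripper":[0,0,0]}'
python3 -m creep '{"translation":[[0,1,0],[0,1,0],[0,0,0]],"spin":[0,0,0],"gripper":[0,0,0]}'
python3 - <<'E'
from station import *
cams.grab_frame("side"); print(nets.pinpoint("side","tab")[:1])
E
```

```text
t: 5.8
eef_pos: [0.5366, 0.2079, 0.1316]
ee_rot: [-3.138, -0.001, -3.096]
force: [0.8, -11.2, 2.6]
width: 0.0005
gripper_force: 6.0
t: 6.1
eef_pos: [0.5365, 0.208, 0.1316]
ee_rot: [-3.135, -0.002, -3.097]
force: [4.0, -18.3, 3.6]
width: 0.0006
gripper_force: 9.5
[{'centre': [0.538, 0.2474, 0.1396], 'confidence': 0.95}]
```

```bash
python3 -m creep '{"translation":[[0,-10,5],[0,0,45],[0,0,45],[-9,-42,10],[-9,-42,0],[-9,-42,0],[-9,-42,0],[-9,-42,0]],"spin":[0,0,0,-0.05,-0.05,-0.05,-0.05,-0.05],"gripper":[0,0,0,0,0,1,1,1]}'
python3 -m creep '{"translation":[[-10,-42,0],[-10,-42,0],[-10,-42,0],[-10,-42,0],[-10,-42,0],[-9,-42,0],[0,0,0],[0,0,0]],"spin":[-0.035,0,0,0,0,0,0,0],"gripper":[1,1,1,1,1,1,1,1]}'
python3 - <<'E'
from station import *
for c in ("top","side"):
    cams.grab_frame(c)
    for l in ("vase","vase_top"):
        r=nets.pinpoint(c,l); print(c,l,[( [round(v,4) for v in a["centre"]],round(a["confidence"],2)) for a in r[:1]])
E
```

```text
t: 7.0
eef_pos: [0.4917, -0.0088, 0.2373]
ee_rot: [3.14, 0.002, 2.936]
force: [0.9, 0.4, 0.3]
width: 0.0192
gripper_force: 0.0
t: 7.8
eef_pos: [0.4327, -0.2606, 0.2368]
ee_rot: [3.141, 0.001, 2.9]
force: [0.3, 1.3, -0.1]
width: 0.0829
gripper_force: 0.0
top vase [([0.5487, -0.2885, 0.0228], 0.95)]
top vase_top [([0.6087, 0.1447, -0.0004], 0.45)]
side vase [([0.5455, -0.2871, 0.0238], 0.92)]
side vase_top [([0.4265, -0.2612, 0.024], 0.7)]
```

```bash
python3 -m creep '{"translation":[[1,-1,-45],[0,0,-45],[0,0,-45],[0,0,-45],[0,0,-30],[0,0,-10],[0,0,-6],[0,0,0]],"spin":[0,0,0,0,0,0,0,0],"gripper":[1,1,1,1,1,1,1,1]}'
python3 - <<'E'
from station import *
import cv2
f=cams.grab_frame("side")["img"][120:280,260:460,::-1]; cv2.imwrite("pics/s1.png",cv2.resize(f,None,fx=4,fy=3.5))
E
```

```text
t: 8.9
eef_pos: [0.4345, -0.2606, 0.011]
ee_rot: [-3.141, 0.001, 2.903]
force: [0.2, 0.3, 0.4]
width: 0.0877
gripper_force: 0.0
```

View pics/s1.png

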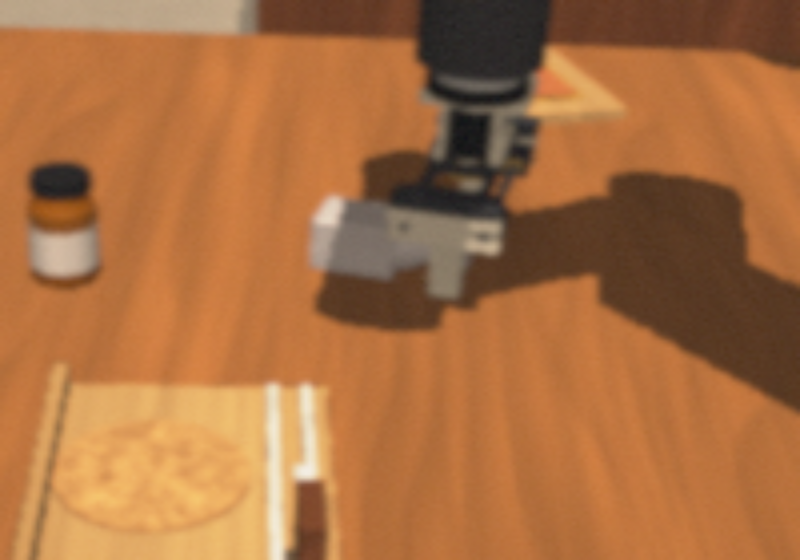

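The near finger is at about (445,270) in the crop, beside the vase's mouth end, and nothing is in the way. I'll close gently.

```bash
python3 -m creep '{"translation":[[0,0,0],[0,0,0],[0,0,0],[0,0,0],[0,0,0],[0,0,0],[0,0,0],[0,0,0]],"spin":[0,0,0,0,0,0,0,0],"gripper":[0.6,0.4,0.3,0.2,0.2,0.1,0.1,0.1]}' 8
python3 -m creep '{"translation":[[0,0,0],[0,0,0],[0,0,0]],"spin":[0,0,0],"gripper":[0,0,0]}'
```

```text
t: 9.75
eef_pos: [0.4337, -0.2607, 0.0105]
ee_rot: [3.142, -0.0, 2.902]
force: [-0.4, 0.4, -0.5]
width: 0.029
gripper_force: 0.2
t: 10.05
eef_pos: [0.4338, -0.2607, 0.0105]
ee_rot: [3.142, -0.0, 2.902]
force: [0.6, 0.5, -0.5]
width: 0.0274
gripper_force: 8.0
```

```bash
python3 -m creep '{"translation":[[3,-1,10],[3,-0.5,9.5],[4.5,-1,9],[4.5,-1,9],[6,-1.5,8],[6,-1.5,8],[0,0,0]],"spin":[0,0,0,0,0,0,0],"gripper":[0,0,0,0,0,0,0]}'
python3 - <<'E'
from station import *
import cv2
f=cams.grab_frame("side")["img"][120:280,260:460,::-1]; cv2.imwrite("pics/s2.png",cv2.resize(f,None,fx=4,fy=3.5))
E
```

```text
t: 10.75
eef_pos: [0.462, -0.2677, 0.0656]
ee_rot: [-3.141, 0.001, 2.903]
force: [-4.6, 0.7, 2.2]
width: 0.0273
gripper_force: 8.0
```

View pics/s2.png

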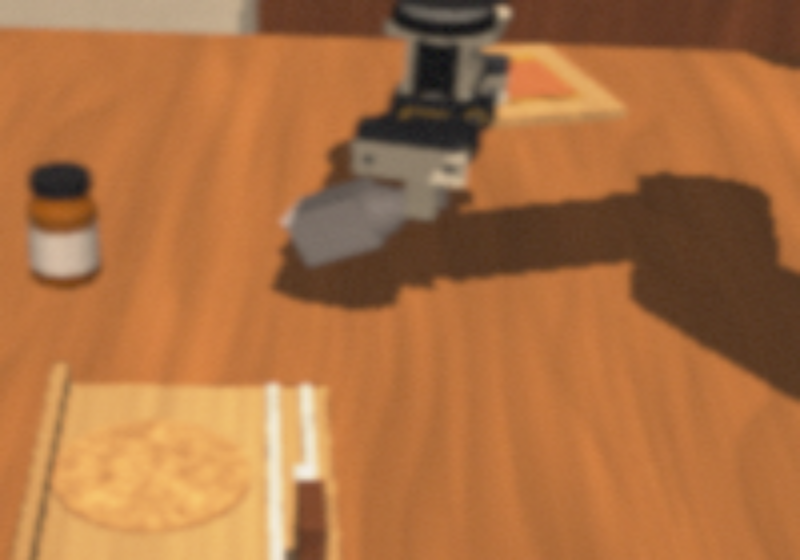

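The vase has tilted about 30°, with its foot edge on the bench at around (310,265) in the crop. I'll continue the arc.

```bash
python3 -m creep '{"translation":[[7,-1.5,7],[7,-2,7],[8,-2,6],[8.5,-2,5.5],[9,-2,4],[9,-2.5,4],[0,0,0]],"spin":[0,0,0,0,0,0,0],"gripper":[0,0,0,0,0,0,0]}'
python3 -m creep '{"translation":[[10,-2,2.5],[10,-2.5,2],[10,-2.5,1],[10,-2.5,0],[10,-2.5,-1],[10,-2.5,-1],[0,0,0]],"spin":[0,0,0,0,0,0,0],"gripper":[0,0,0,0,0,0,0]}'
python3 - <<'E'
from station import *
import cv2
f=cams.grab_frame("side")["img"][120:280,260:460,::-1]; cv2.imwrite("pics/s3.png",cv2.resize(f,None,fx=4,fy=3.5))
E
```

```text
t: 11.5
eef_pos: [0.5124, -0.2801, 0.099]
ee_rot: [-3.141, 0.004, 2.903]
force: [-3.1, -0.4, 6.1]
width: 0.0271
gripper_force: 8.0
t: 12.2
eef_pos: [0.5732, -0.295, 0.1023]
ee_rot: [-3.14, 0.005, 2.904]
force: [2.2, -3.1, 7.6]
width: 0.0278
gripper_force: 8.0
```

View pics/s3.png

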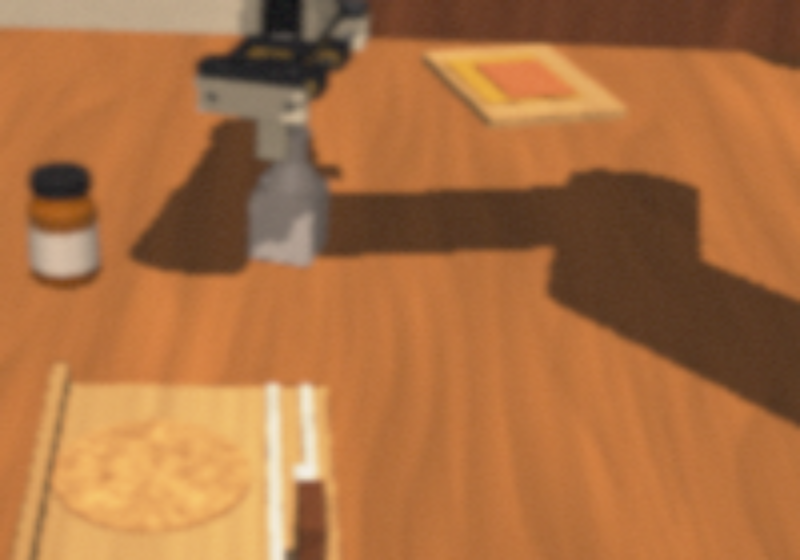

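The vase now stands upright on the bench, with its foot at about (285,255) in the crop. The fingers look roughly 10 mm past the neck, so I'll release, measure and regrip centred.

```bash
python3 -m creep '{"translation":[[0,0,0],[0,0,0],[0,0,0],[0,0,0],[0,0,0],[0,0,0]],"spin":[0,0,0,0,0,0],"gripper":[0.45,0.5,0.6,0.6,0.6,0.6]}'
python3 - <<'E'
from station import *
for c in ("top","side"):
    cams.grab_frame(c)
    for l in ("vase","vase_top"):
        r=nets.pinpoint(c,l); print(c,l,[( [round(v,4) for v in a["centre"]],round(a["confidence"],2)) for a in r[:2]])
E
```

```text
t: 12.85
eef_pos: [0.5692, -0.2936, 0.1009]
ee_rot: [3.142, -0.0, 2.902]
force: [0.4, -0.3, 0.3]
width: 0.0525
gripper_force: 0.0
top vase []
top vase_top [([0.5668, -0.2924, 0.1186], 0.4)]
side vase [([0.5677, -0.2949, -0.0026], 0.7)]
side vase_top [([0.5644, -0.2973, 0.1202], 0.56)]
```

```bash
python3 -m creep '{"translation":[[-3,-1,-3],[0,0,0],[0,0,0],[0,0,0],[0,0,0],[0,0,0],[0,0,0],[0,0,0]],"spin":[0,0,0,0,0,0,0,0],"gripper":[0.6,0.6,0.4,0.3,0.2,0.1,0,0]}' 20
python3 -m creep '{"translation":[[0,0,0],[0,0,5],[0,0,10],[0,0,15],[0,0,0],[0,0,0]],"spin":[0,0,0,0,0,0],"gripper":[0,0,0,0,0,0]}'
python3 - <<'E'
from station import *
import cv2
f=cams.grab_frame("side")["img"][120:280,260:460,::-1]; cv2.imwrite("pics/s4.png",cv2.resize(f,None,fx=4,fy=3.5))
E
```

```text
t: 13.95
eef_pos: [0.5663, -0.2949, 0.0982]
ee_rot: [-3.141, 0.0, 2.902]
force: [-0.3, -1.6, 0.9]
width: 0.0267
gripper_force: 20.0
t: 14.55
eef_pos: [0.5664, -0.2945, 0.1282]
ee_rot: [3.141, 0.001, 2.902]
force: [0.2, -0.4, -5.6]
width: 0.0264
gripper_force: 20.0
```

View pics/s4.png

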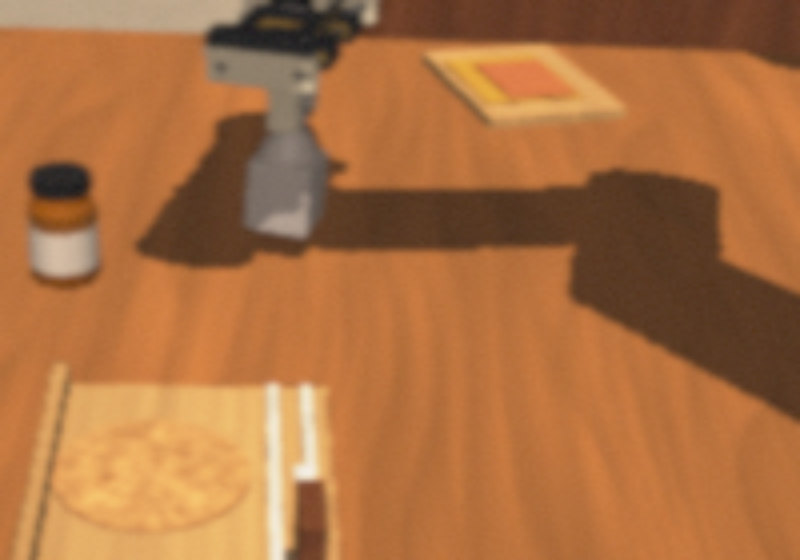

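The vase hangs upright and clear of the bench, with its foot at about (285,230) in the crop. Next I carry it to the pad.

```bash
python3 -m creep '{"translation":[[0,0,15],[0,0,20],[3,15,5],[6,30,0],[8,40,0],[9,45,0],[9,45,0],[9,45,0]],"spin":[0,0,0,0,0,0,0,0],"gripper":[0,0,0,0,0,0,0,0]}'
python3 -m creep '{"translation":[[9,45,0],[7,35,0],[5,25,0],[3,15,0],[1.5,7.5,0],[0,0,0],[0,0,0],[0,0,0]],"spin":[0,0,0,0,0,0,0,0],"gripper":[0,0,0,0,0,0,0,0]}'
python3 - <<'E'
from station import *
import cv2
f=cams.grab_frame("side")["img"][120:280,200:400,::-1]; cv2.imwrite("pics/s5.png",cv2.resize(f,None,fx=4,fy=3.5))
for c in ("top","side"):
    cams.grab_frame(c)
    for l in ("vase","vase_top","pad"):
        r=nets.pinpoint(c,l); print(c,l,[( [round(v,4) for v in a["centre"]],round(a["confidence"],2)) for a in r[:2]])
E
```

```text
t: 15.4
eef_pos: [0.6098, -0.0724, 0.1671]
ee_rot: [-3.142, -0.001, 2.902]
force: [2.0, -0.6, -5.2]
width: 0.0271
gripper_force: 20.0
t: 16.2
eef_pos: [0.6355, 0.0516, 0.168]
ee_rot: [-3.141, -0.0, 2.901]
force: [0.4, 0.2, -6.0]
width: 0.0264
gripper_force: 20.0
top vase [([0.6087, 0.2538, 0.0136], 0.64)]
top vase_top []
top pad [([0.6348, 0.0532, 0.015], 0.63)]
side vase [([0.638, 0.0502, 0.0694], 0.7)]
side vase_top [([0.6359, 0.049, 0.1878], 0.97)]
side pad [([0.6343, 0.0531, 0.016], 0.87), ([0.5363, 0.2466, 0.139], 0.68)]
```

View pics/s5.png

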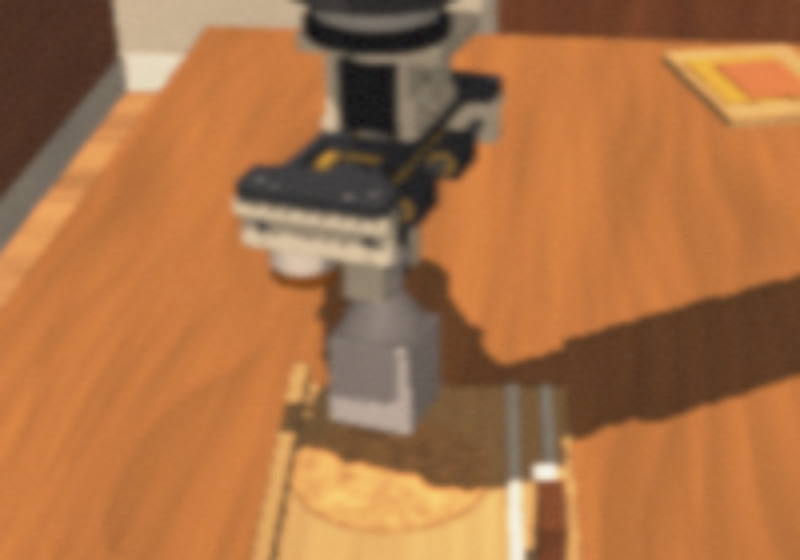

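The vase is upright above the pad, and the nets agree to about 2 mm. I'll lower it, slowly at the end.

```bash
python3 -m creep '{"translation":[[0,2,-15],[0,0,-15],[0,0,-10],[0,0,-6],[0,0,-3],[0,0,-1],[0,0,0]],"spin":[0,0,0,0,0,0,0],"gripper":[0,0,0,0,0,0,0]}'
python3 -m creep '{"translation":[[0,0,-1],[0,0,-1],[0,0,0]],"spin":[0,0,0],"gripper":[0,0,0]}'
python3 -m creep '{"translation":[[0,0,-1],[0,0,0],[0,0,0]],"spin":[0,0,0],"gripper":[0,0,0]}'
```

```text
t: 17.35
eef_pos: [0.6362, 0.0549, 0.1185]
ee_rot: [3.141, 0.001, 2.902]
force: [-0.2, -1.1, -5.4]
width: 0.0267
gripper_force: 20.0
t: 17.65
eef_pos: [0.6358, 0.0548, 0.1162]
ee_rot: [3.141, 0.0, 2.902]
force: [0.3, -0.4, -5.2]
width: 0.0266
gripper_force: 20.0
t: 17.95
eef_pos: [0.6358, 0.0548, 0.115]
ee_rot: [-3.142, -0.0, 2.902]
force: [0.1, -0.3, -5.7]
width: 0.0267
gripper_force: 20.0
```

```bash
python3 -m creep '{"translation":[[0,0,-1],[0,0,0],[0,0,0]],"spin":[0,0,0],"gripper":[0,0,0]}'
python3 -m creep '{"translation":[[0,0,-0.5],[0,0,0],[0,0,0]],"spin":[0,0,0],"gripper":[0,0,0]}'
python3 -m creep '{"translation":[[0,0,-0.5],[0,0,0],[0,0,0]],"spin":[0,0,0],"gripper":[0,0,0]}'
```

```text
t: 18.25
eef_pos: [0.636, 0.0548, 0.1143]
ee_rot: [3.141, 0.0, 2.902]
force: [0.1, -0.6, -3.9]
width: 0.0263
gripper_force: 20.0
t: 18.55
eef_pos: [0.6363, 0.0548, 0.1141]
ee_rot: [3.141, 0.001, 2.903]
force: [1.3, -1.0, 1.1]
width: 0.0262
gripper_force: 20.0
t: 18.85
eef_pos: [0.6364, 0.0547, 0.1141]
ee_rot: [3.141, 0.002, 2.903]
force: [-1.2, -2.1, 4.9]
width: 0.0266
gripper_force: 20.0
```

```bash
python3 -m creep '{"translation":[[0,0,0],[0,0,0]],"spin":[0,0],"gripper":[0,0]}' 4
python3 -m creep '{"translation":[[0,0,0],[0,0,0],[0,0,0],[0,0,0],[0,0,0],[0,0,0],[0,0,0]],"spin":[0,0,0,0,0,0,0],"gripper":[0.35,0.4,0.5,0.6,0.65,0.65,0.65]}'
python3 -m creep '{"translation":[[0,0,10],[0,0,25],[0,0,40],[0,0,40],[0,0,0]],"spin":[0,0,0,0,0],"gripper":[0.65,0.65,0.65,0.65,0.65]}'
python3 - <<'E'
from station import *
import cv2
f=cams.grab_frame("side")["img"][120:370,200:400,::-1]; cv2.imwrite("pics/s6.png",cv2.resize(f,None,fx=2.4,fy=2.4))
for c in ("top","side"):
    cams.grab_frame(c)
    for l in ("vase","vase_top","tab","beaker"):
        r=nets.pinpoint(c,l); print(c,l,[( [round(v,4) for v in a["centre"]],round(a["confidence"],2)) for a in r[:2]])
E
```

```text
t: 19.05
eef_pos: [0.6363, 0.0547, 0.1138]
ee_rot: [3.141, 0.001, 2.903]
force: [-0.6, -1.9, 6.5]
width: 0.028
gripper_force: 4.0
t: 19.75
eef_pos: [0.6358, 0.0548, 0.113]
ee_rot: [3.142, -0.0, 2.902]
force: [0.5, -0.3, 0.1]
width: 0.0566
gripper_force: 0.0
t: 20.25
eef_pos: [0.6389, 0.0551, 0.2357]
ee_rot: [3.137, 0.01, 2.903]
force: [0.6, 0.2, 0.5]
width: 0.057
gripper_force: 0.0
top vase [([0.641, 0.0524, 0.0154], 0.4), ([0.5337, 0.244, 0.1369], 0.33)]
top vase_top [([0.6352, 0.0548, 0.1365], 0.67)]
top tab [([0.5328, 0.2461, 0.1365], 0.82)]
top beaker [([0.6071, 0.2526, 0.015], 0.58)]
side vase [([0.6361, 0.0562, 0.015], 0.77), ([0.7328, -0.2333, -0.0003], 0.31)]
side vase_top [([0.6388, 0.0514, 0.1349], 0.66)]
side tab [([0.5359, 0.2435, 0.1391], 0.64), ([0.6121, 0.2533, 0.0132], 0.41)]
side beaker [([0.6084, 0.2522, 0.0117], 0.55), ([0.6379, 0.0505, 0.1349], 0.27)]
```

View pics/s6.png

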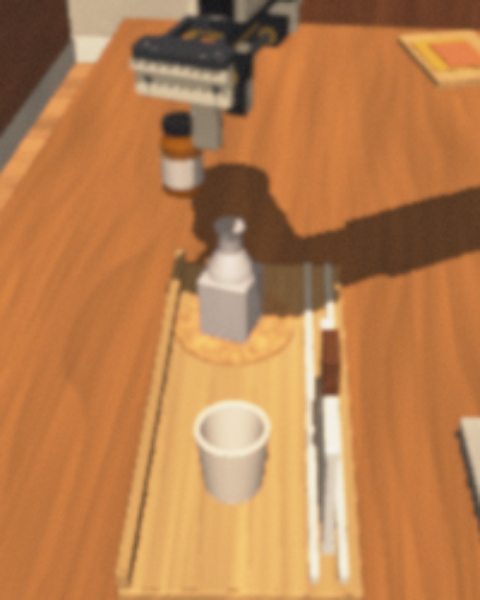

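The vase stands upright on the cork pad at about (230,310) in the crop, released. Now I go round to the +y side of the tab.

```bash
python3 -m creep '{"translation":[[-17,42,0],[-17,42,0],[-17,42,0],[-17,43,0],[-17,43,0],[-18,43,0],[0,0,0],[0,0,-35]],"spin":[0.05,0.05,0.05,0.05,0.05,0.03,0,0],"gripper":[0,0,0,0,0,0,0,0]}' 20
python3 -m creep '{"translation":[[0,0,-40],[0,0,-29],[0,0,0],[0,0,0]],"spin":[0,0,0,0],"gripper":[0,0,0,0]}'
```

```text
t: 21.6
eef_pos: [0.5345, 0.3131, 0.1972]
ee_rot: [3.137, 0.007, -3.097]
force: [1.6, -0.1, -0.6]
width: 0.0018
gripper_force: 0.0
t: 22.0
eef_pos: [0.5328, 0.3093, 0.1236]
ee_rot: [-3.141, -0.001, -3.101]
force: [-0.6, -0.1, 0.1]
width: 0.0005
gripper_force: 0.0
```

```bash
python3 -m creep '{"translation":[[1,0,7],[0,-10,0],[0,-10,0],[1,-15,0],[1,-15,0],[1,-20,0],[1,-20,0],[1,-20,0]],"spin":[0,0,0,0,0,0,0,0],"gripper":[0,0,0,0,0,0,0,0]}'
python3 -m creep '{"translation":[[1,-20,0],[1,-20,0],[1,-20,0],[0,-15,0],[0,-10,0],[0,-5,0],[0,-3,0],[0,0,0]],"spin":[0,0,0,0,0,0,0,0],"gripper":[0,0,0,0,0,0,0,0]}'
```

```text
t: 22.8
eef_pos: [0.5393, 0.1981, 0.1314]
ee_rot: [3.141, 0.001, -3.101]
force: [1.1, 3.2, 0.2]
width: 0.0001
gripper_force: 1.2
t: 23.6
eef_pos: [0.5414, 0.1064, 0.1309]
ee_rot: [-3.141, -0.001, -3.101]
force: [0.1, -0.7, 0.4]
width: 0.0005
gripper_force: 0.0
```

```bash
python3 -m creep '{"translation":[[0,-4,0],[0,-4,0],[0,-2,0],[0,0,0]],"spin":[0,0,0,0],"gripper":[0,0,0,0]}'
python3 -m creep '{"translation":[[0,-2,0],[0,-1,0],[0,0,0]],"spin":[0,0,0],"gripper":[0,0,0]}'
```

```text
t: 24.0
eef_pos: [0.5417, 0.0965, 0.131]
ee_rot: [-3.141, -0.0, -3.101]
force: [0.0, 0.5, -0.0]
width: 0.0003
gripper_force: 0.3
t: 24.3
eef_pos: [0.5418, 0.0937, 0.1311]
ee_rot: [-3.142, -0.0, -3.101]
force: [0.0, 1.4, 0.3]
width: 0.0006
gripper_force: 0.4
```

```bash
python3 -m creep '{"translation":[[0,-2,0],[0,-1,0],[0,0,0]],"spin":[0,0,0],"gripper":[0,0,0]}'
python3 -m creep '{"translation":[[0,-1,0],[0,-1,0],[0,0,0]],"spin":[0,0,0],"gripper":[0,0,0]}'
python3 -m creep '{"translation":[[0,-1,0],[0,-1,0],[0,0,0]],"spin":[0,0,0],"gripper":[0,0,0]}'
```

```text
t: 24.6
eef_pos: [0.5418, 0.0906, 0.1311]
ee_rot: [-3.142, 0.0, -3.101]
force: [1.0, 0.9, -0.7]
width: 0.0004
gripper_force: 0.5
t: 24.9
eef_pos: [0.5418, 0.0887, 0.1311]
ee_rot: [-3.142, 0.0, -3.101]
force: [1.5, 1.0, 0.3]
width: 0.0006
gripper_force: 0.5
t: 25.2
eef_pos: [0.5418, 0.0867, 0.1311]
ee_rot: [-3.142, 0.0, -3.101]
force: [1.6, 1.4, -0.2]
width: 0.0003
gripper_force: 0.6
```

```bash
python3 -m creep '{"translation":[[0,-1,0],[0,-1,0],[0,0,0]],"spin":[0,0,0],"gripper":[0,0,0]}'
python3 -m creep '{"translation":[[0,-1,0],[0,-1,0],[0,0,0]],"spin":[0,0,0],"gripper":[0,0,0]}'
python3 - <<'E'
from station import *
for c in ("top","side"):
    cams.grab_frame(c)
    for l in ("tab","vase","vase_top"):
        r=nets.pinpoint(c,l); print(c,l,[( [round(v,4) for v in a["centre"]],round(a["confidence"],2)) for a in r[:1]])
E
```

```text
t: 25.5
eef_pos: [0.5418, 0.0847, 0.1311]
ee_rot: [-3.142, 0.0, -3.101]
force: [1.2, 1.9, 0.8]
width: 0.0007
gripper_force: 0.6
t: 25.8
eef_pos: [0.5417, 0.0826, 0.131]
ee_rot: [-3.141, -0.0, -3.101]
force: [0.7, 1.3, 0.2]
width: 0.0006
gripper_force: 0.6
top tab []
top vase [([0.6396, 0.0532, 0.0133], 0.65)]
top vase_top [([0.638, 0.0575, 0.1394], 0.86)]
side tab []
side vase [([0.639, 0.0562, 0.0151], 0.84)]
side vase_top [([0.6357, 0.0495, 0.136], 0.91)]
```

```bash
python3 -m creep '{"translation":[[0,-1,0],[0,-1,0],[0,0,0]],"spin":[0,0,0],"gripper":[0,0,0]}'
python3 -m creep '{"translation":[[0,-1,0],[0,-1,0],[0,0,0]],"spin":[0,0,0],"gripper":[0,0,0]}'
python3 - <<'E'
from station import *
import cv2
f=cams.grab_frame("side")["img"][120:370,200:400,::-1]; cv2.imwrite("pics/s7.png",cv2.resize(f,None,fx=2.4,fy=2.4))
E
```

```text
t: 26.5
eef_pos: [0.5418, 0.0817, 0.1311]
ee_rot: [3.14, 0.0, -3.101]
force: [-1.3, 6.5, 1.8]
width: 0.0003
gripper_force: 3.0
t: 26.8
eef_pos: [0.5419, 0.0814, 0.1311]
ee_rot: [3.138, 0.001, -3.101]
force: [-2.8, 15.1, 0.8]
width: 0.0008
gripper_force: 7.2
```

View pics/s7.png

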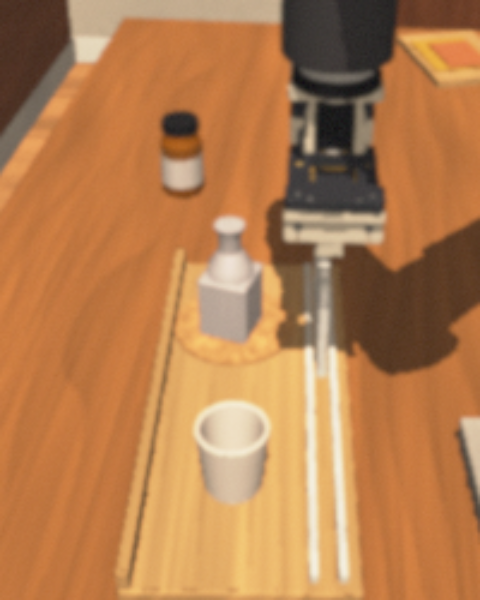

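The guard has hit its shut stop, with the screen at about (323,315) in front of the vase, which is upright at (230,310). I'll back off, rise clear and check.

```bash
python3 -m creep '{"translation":[[0,6,0],[-2,10,5],[-5,5,30],[-10,0,45],[-10,0,40],[0,0,0],[0,0,0],[0,0,0]],"spin":[0,0,0,0,0,0,0,0],"gripper":[0,0,0,0,0,0,0,0]}'
python3 - <<'E'
from station import *
for c in ("top","side"):
    cams.grab_frame(c)
    for l in ("tab","vase","vase_top","pad","beaker","stone","oil"):
        r=nets.pinpoint(c,l); print(c,l,[( [round(v,4) for v in a["centre"]],round(a["confidence"],2)) for a in r[:1]])
E
```

```text
t: 27.65
eef_pos: [0.5142, 0.0996, 0.2505]
ee_rot: [-3.141, -0.001, -3.101]
force: [0.7, 0.3, -0.6]
width: 0.0006
gripper_force: 0.0
top tab []
top vase [([0.6398, 0.0549, 0.0161], 0.72)]
top vase_top [([0.6384, 0.0535, 0.1361], 0.57)]
top pad [([0.6345, 0.0516, 0.0125], 0.9)]
top beaker []
top stone [([0.3873, 0.2515, 0.0018], 0.95)]
top oil [([0.7354, -0.2362, -0.0006], 0.88)]
side tab [([0.5498, 0.0478, 0.1396], 0.91)]
side vase []
side vase_top [([0.6394, 0.0518, 0.1359], 0.79)]
side pad [([0.6323, 0.0536, 0.0157], 0.71)]
side beaker [([0.6118, 0.2535, 0.0127], 0.65)]
side stone [([0.3914, 0.2483, -0.0011], 0.71)]
side oil [([0.7329, -0.2328, 0.001], 0.64)]
```

The tab reads y = 0.048, the expected shut position, and everything else is in place.

```bash
python3 -c "
from station import arm; print(arm.job_done())"
```

```text
the job is handed in; nothing more can be done
None
```

The job is handed in (no verdict was returned): at the last check the vase stood upright and released, about 5 mm from the pad's centre, with the guard pushed to its shut stop and the beaker, stone and oil jar where they started.

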